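# Lock the specimen transit chest

## Robot

A 7-joint arm with a two-finger parallel gripper is mounted at the origin on a cart in front of the work surface, level with it; the furniture and walls round the work are solid. World frame = base frame: x ahead of the robot, y to its left, z up, the work surface at z = 0. Lengths are in mm, angles in rad, forces in N, time in s.
With the tool pointing down it reaches from about 350 to 900 mm from the base axis. Payload 8.1 kg.
Tool frame: the origin (TCP) lies midway between the tips of the shut fingers; the grasp point (between the pads) lies 19 mm behind it; z points along the fingers, y is the line along which they close (so a half turn about z gives the same grasp; the last joint's range is limited). The gripper opens to 85 mm and grips with 20 to 120 N. Pads are 22 mm wide; open, the fingers measure 114 mm over their backs; the gripper's body (76 mm by 85 mm) begins 54 mm behind the grasp point. The pads swing forward as they close: fully open they stand 13 mm farther back than shut.
Start: joints at [-1.317, 0.434, 0.025, 1.573, -0.012, 1.134, -0.075], TCP at [218.326, 585.641, 231.323] pointing down, gripper open.
Joint ranges: [-2.62, 2.62], [-0.44, 2.09], [-1.27, 1.32], [0.08, 2.57], [-1.32, 4.46], [0.12, 2], [-2.74, 2.74]. Speed limits (rad/s): [2.22, 2.22, 3.01, 3.01, 3.14, 3.14, 3.14].

## Interface

Orientations are given as a rotation vector (axis times angle).
In Python, from rig import env gives the robot as it stands. Calls block until the motion is done:
- env.goto(position, orientation): joint-space move of the TCP to a pose.
- env.movel(position, attitude=None, vel=150, force_limit=None): straight line of the TCP; attitude=None keeps the orientation; vel is the mean speed in mm/s. With force_limit (N) it stops when the force on the tool has changed by that much, and returns True; else False.
- env.move_joints(angles): joint-space move.
- env.gripper_to(opening, strength=None): opening from 0.0 (shut) to 1.0 (fully open); strength is the grip in N (None keeps the last); returns when the fingers have stopped.
- env.sleep(seconds).
- env.inverse_kinematics(position, orientation): joint angles nearest the present ones, or None.
- env.get_image(name): name is "side" or "top" or "wrist"; returns the picture (480x640x3 uint8, red, green, blue); there is no depth.
- env.camera_params(name): a dict with "intrinsics" (3x3 intrinsics, pixels), "R" (3x3) and "t" (3): a world point X has camera coordinates R X + t; the wrist camera has in their place "mount" (4x4, takes a point from camera to tool coordinates, whose origin is the TCP and whose axes are the flange's). Camera axes: x right, y down, z forward; pixel columns grow to the right and rows downward; lengths in mm; the calibration is good to about 2 mm. A picture is of the moment at which its call begins: read the wrist's pose just before it. camera_params takes no time and is no camera call.
A pose or a line that the arm cannot do raises env.PlanningError and nothing moves.
- env.finish_job(): hands the job in; it is judged then, once.
Readings, each from a call of its own:
- env.read_t(): time.
- env.read_q(): joint angles.
- env.read_qvel(): joint speeds.
- env.read_joint_torque(): joint torques, N m.
- env.read_eef_pos(): TCP position.
- env.read_tool_rot(): TCP orientation.
- env.read_ft_force(): force on the tool from outside, world axes, zero at the start.
- env.read_moment(): the same for the moment, N m.
- env.read_gripper_width(): opening from 0.0 (shut) to 1.0 (fully open).
- env.read_grasp_force(): force on a finger pad.
Only numpy, scipy, OpenCV 4.12 (cv2) and the standard library are available. Lean on these libraries where they do the work, as an engineer would, in place of code of your own. Each camera call takes 0.05 s, during which the arm holds its last target. There are 200 camera calls.

## Task

Make the specimen chest ready for transport: first swing the hasp right over from where it lies back on the hatch until it lies flat over the brass staple. Then draw the red T-handled locking pin out of its socket at the end of the chest, lay it down flat and let go of it, take it again across the grip below its T-bar, and push it sideways through the staple loop, over the hasp strap, until its shoulder rests against the edge of the strap; the sprung hatch gives way as the pin is forced in. Leave the vials, the glass dish and the marker undisturbed.

Things in the scene. Friction and masses are not known exactly. Their poses are not given: they have to be found in the camera images.
- chest: Fixed grey transit chest, 160 mm (its x) by 190 mm (its y), 85 mm high to its flat aluminium deck; origin under its centre, on the desk; front is its -x side, y runs along the front. The steel hasp is hinged on the front edge of the blue hatch in its top; the brass staple stands on the deck in front of the hatch, on the middle line (y = 0).
- hatch (a joint): Angle of the hatch on its back hinge, rad. It rests sprung up on its rubber gasket at 0.020 and can be pressed down to 0; this moves the closed hasp strap 2.4 mm at the staple. Holding it down at the staple takes about 2 N at first and 4 N where the pin is home (joint about 0.007 to 0.011).
- hasp (a joint): Angle of the hasp, rad: 0 folded flat back over the hatch, 1.57 upright, 3.14 (end stop) closed, flat over the staple. A stiff hinge: it stays where it is left.
- hasp_hinge (a point): Point on the hasp's hinge axis (along the chest's y), in the middle of the strap, 12 mm above the deck.
- hasp_end (a point): Middle of the strap's free end, 78 mm from the hinge axis. The strap is flat steel, 30 mm wide, 4 mm thick, ends 87 mm from the axis; a slot (14 mm wide, 31 to 59 mm from the axis) goes over the staple. It can be pinched across its width or pushed near the end. Closed, its top is 14 mm above the deck plus up to 2.4 mm gasket lift.
- loop (a point): Where the pin's axis belongs in the staple, 18.8 mm above the deck. The staple is a brass U of 5 mm wire in the chest's x-z plane, open along y: 14 mm wide between its legs, bridge from 22.8 to 27.8 mm above the deck. With the hasp closed only about 6.4 mm is free between strap and bridge; the 8 mm pin forces the strap down. It may enter from either side (handle to +y or -y).
- socket (a point): Mouth of the upright stowage socket (black block, 26 mm square, hole 10 mm wide, top level with the deck) on the -y end of the chest, where the pin stands at the start.
- pin: Locking pin, about 70 g, 102 mm long. Origin on its axis in the shoulder plane; z runs to the handle (up when stowed). Steel shank 8 mm thick from z = 0 to -34 mm, round nose tapering to 3.6 mm at z = -48 mm. Collar 18 mm wide from z = 0 to 4 mm, red flat-sided grip from 4 to 36 mm, 12 mm (x) by 18 mm (y). Lies flat on collar and T-bar, axis level 9 mm up.
- pin_mid (a point): Point on the pin's axis 15 mm from the shoulder towards the nose; it lies at loop when the shoulder rests against the edge of the 30 mm wide strap.
- vial_1: Sample vial with white cap, 15 mm thick, 43 mm tall, standing on the desk to the right of the chest; origin under its centre. Leave alone.
- vial_2: Sample vial with black cap, same size, beside the other; origin under its centre. Leave alone.
- petri_dish: Glass dish with wafer pieces, 60 mm wide, 14 mm high, on the desk to the right of the chest; origin under its centre. Leave alone.
- marker: White marker with black cap, 135 mm long, lying on the desk at the front right. Leave alone.
- hatch_top (a point): Centre of the hatch's flat top, 8 mm above the deck, chest x = +32 mm. The blue hatch measures 80 mm in x by 166 mm in y and is hinged at the back. Once the hasp is over, its top is a free place to lay the pin on.
- pin_bar (a point): Centre of the pin's red T-bar, 45 mm from the shoulder: 18 mm thick, 40 mm long, along the pin's x. It stops the pin from rolling.
Not all that is in view belongs to the job. Of the things shaped like the pin, the red one is meant.

How it is judged (in metres and radians):
On the way, in this order (a step that is already met when the one before it is completed fails the run):
1. the hasp lies closed over the staple (value of joint hasp above 3.08 rad), for 0.2 s.
2. the pin is out of its socket, laid flat clear of the staple, and let go (angle between pin's own z axis and vertical between 1.4 and 1.74 rad and contact force between the fingers and pin below 0.1 N and linear speed of pin below 0.02 m/s and distance between pin_mid and loop above 0.045 m), for 0.2 s.
At the end, for the whole second after the job is handed in: The hasp is closed (above 3.08 rad), the pin lies through the loop over the strap, in line with the chest's y within 0.15 rad, its mid point within 5 mm of the loop's seat point (shoulder against the strap), the hatch is held down on its gasket (below 0.016 rad), and the pin is at rest (value of joint hasp above 3.08 rad and value of joint hatch below 0.016 rad and distance between pin_mid and loop below 0.005 m and angle between the z axis of pin and the y axis of chest, either way round below 0.15 rad and linear speed of pin below 0.01 m/s); the robot touches nothing.
It fails at once if a vial, the glass dish or the marker was shoved or knocked over (distance of any of vial_1, vial_2 from where it was at the start of the episode above 0.02 m or angle between any of vial_1, vial_2's own z axis and vertical above 0.5 rad or distance of any of petri_dish, marker from where it was at the start of the episode above 0.03 m).
It also fails if it takes over 67 s, if anything falls off the work surface, if the arm or the gripper's body presses on something with over 40 N, if the wrist force passes 120 N, or if a joint passes its speed limit or range.

## Working session

There is one attempt and no reset: what is moved stays moved. The work goes in short steps, each a Python script; the robot and the scene stay as the last script left them, time stands still between calls to the robot, and variables do not carry over. Pictures are saved under pics/ and viewed, at most 10 in all, crops included, and the job is handed in when it is done.

```bash
ls; mkdir -p pics
python3 - <<'E'
from rig import env
import cv2,numpy as np
np.set_printoptions(precision=3,suppress=True)
for n in("top","side"):
    im=env.get_image(n);cv2.imwrite(f"pics/{n}0.png",im[:,:,::-1])
    print(n,env.camera_params(n))
print(env.camera_params("wrist"),env.read_t(),env.read_tool_rot())
E
```

```text
pics
top {'intrinsics': array([[599.908,   0.   , 323.326],
       [  0.   , 599.908, 239.679],
       [  0.   ,   0.   ,   1.   ]]), 'R': array([[-0.028, -1.   , -0.004],
       [-0.981,  0.028, -0.194],
       [ 0.194, -0.001, -0.981]]), 't': array([ 202.584,  464.027, 1459.535])}
side {'intrinsics': array([[521.599,   0.   , 318.992],
       [  0.   , 521.599, 239.118],
       [  0.   ,   0.   ,   1.   ]]), 'R': array([[ 0.999, -0.049,  0.002],
       [-0.032, -0.669, -0.743],
       [ 0.038,  0.742, -0.669]]), 't': array([-438.197,  187.341, 1009.192])}
{'intrinsics': array([[405.002,   0.   , 320.284],
       [  0.   , 405.002, 239.866],
       [  0.   ,   0.   ,   1.   ]]), 'mount': array([[   0.   ,   -0.954,   -0.298,   76.1  ],
       [   1.   ,    0.   ,   -0.001,    0.293],
       [   0.001,   -0.298,    0.954, -143.462],
       [   0.   ,    0.   ,    0.   ,    1.   ]])} 0.1 [-0.558 -3.092  0.002]
```

View pics/top0.png

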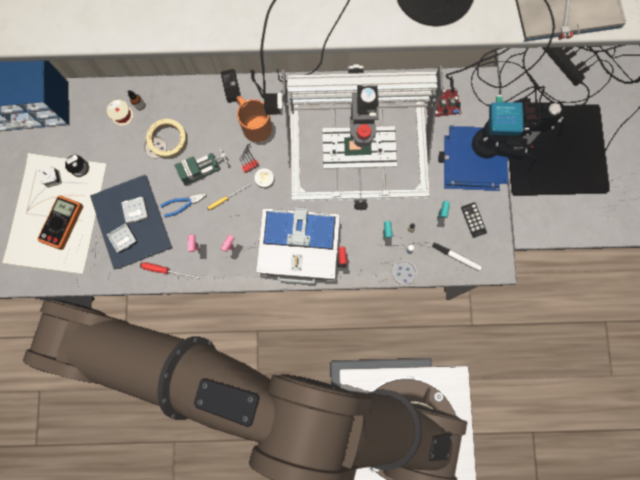

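View pics/side0.png

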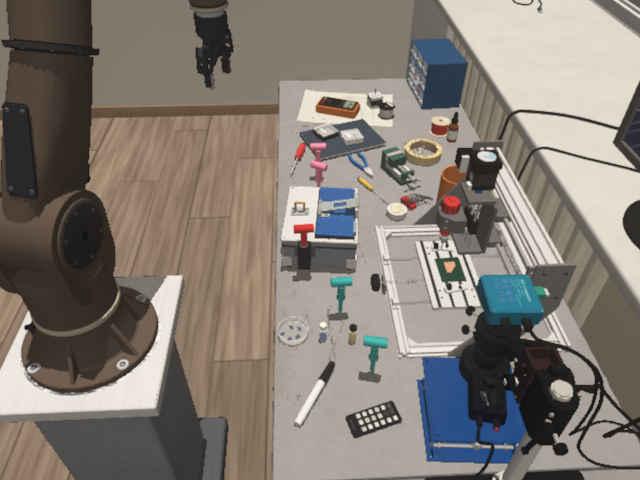

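```bash
cat > h.py <<'E'
from rig import env
import cv2,numpy as np
from scipy.spatial.transform import Rotation as Ro
np.set_printoptions(precision=2,suppress=True)
def cam(n,pose=None):
    p=env.camera_params(n);K=p["intrinsics"]
    if n!="wrist": return K,p["R"],p["t"]
    T=np.eye(4);T[:3,:3]=Ro.from_rotvec(pose[1]).as_matrix();T[:3,3]=pose[0]
    C=np.linalg.inv(T@p["mount"]);return K,C[:3,:3],C[:3,3]
def pose(): return np.array(env.read_eef_pos()),np.array(env.read_tool_rot())
def snap(n,f):
    c=cam(n,pose()) ; im=env.get_image(n); cv2.imwrite(f"pics/{f}.png",im[:,:,::-1])
    np.savez(f"pics/{f}.npz",K=c[0],R=c[1],t=c[2],im=im); return c,im
def load(f):
    d=np.load(f"pics/{f}.npz");return (d["K"],d["R"],d["t"]),d["im"]
def ray(c,uv):
    d=c[1].T@np.linalg.solve(c[0],[uv[0],uv[1],1.]);return -c[1].T@c[2],d/np.linalg.norm(d)
def onz(c,uv,z):
    o,d=ray(c,uv);return o+d*(z-o[2])/d[2]
def tri(*cu):   # (cam,uv) pairs -> point, ray miss
    A=np.zeros((3,3));b=np.zeros(3);r=[ray(c,u) for c,u in cu]
    for o,d in r: M=np.eye(3)-np.outer(d,d);A+=M;b+=M@o
    X=np.linalg.solve(A,b);return X,[np.linalg.norm((np.eye(3)-np.outer(d,d))@(X-o)) for o,d in r]
def proj(c,X):
    q=c[0]@(c[1]@np.asarray(X,float)+c[2]);return q[:2]/q[2]
def ori(yaw,pitch=0): # tool down, yaw about world z; tool x = -world x, y = world y at yaw 0
    return (Ro.from_euler('z',yaw)*Ro.from_euler('y',pitch)*Ro.from_rotvec([0,np.pi,0])).as_rotvec()
E
python3 - <<'E'
from h import *
t=cam("top");s=cam("side")
print("staple",tri((t,(297,261)),(s,(299,208))),"bar",tri((t,(342,257)),(s,(303,229))))
c=onz(t,(298,245),85);print(c)
print(onz(t,(258,276),85),onz(t,(337,278),85))
for i,dy in enumerate((40,-60)):
    env.goto([c[0]-30,c[1]+dy,230],ori(0)); snap("wrist",f"w{i}")
snap("top","t1");snap("side","s1")
print(env.read_t(),env.read_q())
a=[load(f"w{i}")[1] for i in(0,1)]
cv2.imwrite("pics/w0.png",a[0][:,:,::-1])
E
```

```text
staple (array([407.87, 254.08,  98.55]), [np.float64(0.8483553351086618), np.float64(0.8483553351087014)]) bar (array([411.95, 146.96, 129.23]), [np.float64(1.6708132532670266), np.float64(1.6708132532668765)])
[450.35 251.6   85.  ]
[376.94 349.67  85.  ] [366.68 159.13  85.  ]
2.125 [-0.64  0.17  0.11  1.96 -0.02  1.01  1.05]
```

View pics/w0.png

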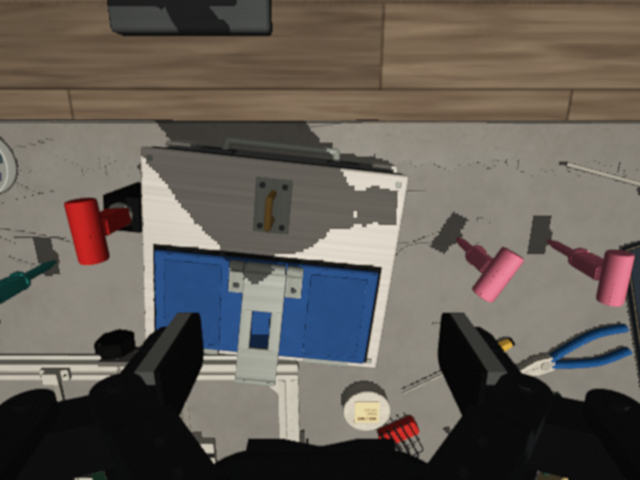

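View pics/w1.png

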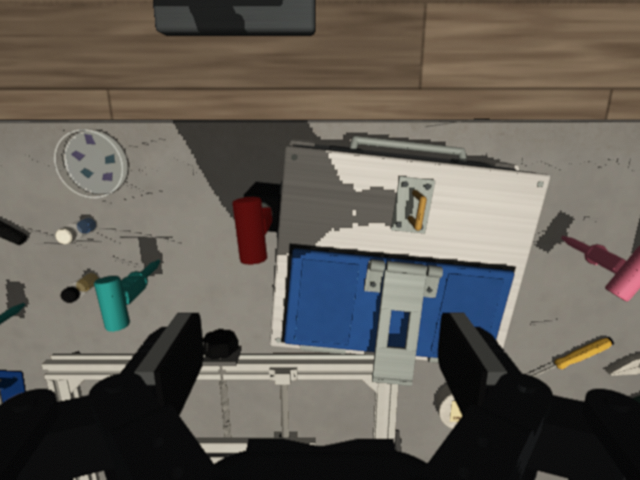

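Run:
```python
from h import *
c0,i0=load("w0");c1,i1=load("w1")
P=dict(FL=((142,148),(287,144)),FR=((406,177),(549,177)),hatchR=((380,268),(515,266)),hatchL=((155,246),(291,245)),stapleplate=((272,206),(415,206)),
 end=((257,382),(394,382)),hinge=((263,265),(404,264)),slotN=((261,311),(401,310)))
X={}
for k,(a,b) in P.items():
    X[k],e=tri((c0,a),(c1,b));print(k,X[k],e[0])
def red(im,roi):
    h=cv2.cvtColor(im,cv2.COLOR_RGB2HSV);m=((h[...,0]<6)|(h[...,0]>174))&(h[...,1]>190)&(h[...,2]>60)
    q=np.zeros_like(m);a,b,c,d=roi;q[b:d,a:c]=m[b:d,a:c];return q.astype(np.uint8)
# bar: red top part
for (c,im,roi) in((c0,i0,(55,185,108,275)),(c1,i1,(225,185,268,275))):
    m=red(im,roi);r=cv2.minAreaRect(cv2.findNonZero(m));print(r);
    bx=cv2.boxPoints(r);print(bx.tolist())
d=X["FR"]-X["FL"];print("yaw",np.arctan2(-d[0],d[1]),np.linalg.norm(d)); d=X["hatchR"]-X["hatchL"];print(np.arctan2(-d[0],d[1]),np.linalg.norm(d))
d=X["hinge"]-X["end"];print("yaw",np.arctan2(-d[1],-d[0]),np.linalg.norm(d))
# zoomed crops
a=cv2.resize(i0[130:290,50:310],None,fx=3,fy=3,interpolation=2)[:,:,::-1]
cv2.imwrite("pics/z0.png",a)
```

```text
FL [365.86 168.65  85.02] 1.2009783168706334
FR [387.06 353.53  86.87] 0.32423025538134953
hatchR [454.1  337.78  89.66] 0.4365204621947978
hatchL [438.09 169.92  86.97] 0.20182709852213623
stapleplate [406.71 258.77  92.86] 0.2414633112603112
end [533.97 246.25 118.75] 0.23255072142920444
hinge [447.75 251.85 101.2 ] 0.12056024848792427
slotN [480.33 250.13 109.03] 0.11988637752777555
((91.558837890625, 229.73532104492188), (65.24208068847656, 40.01837158203125), 75.96376037597656)
[[64.23532104492188, 202.94119262695312], [103.058837890625, 193.23532104492188], [118.88235473632812, 256.5294494628906], [80.058837890625, 266.2353210449219]]
((252.75132751464844, 229.9095458984375), (64.46452331542969, 31.998401641845703), 82.09283447265625)
[[232.4700927734375, 200.18472290039062], [264.1642761230469, 195.78274536132812], [273.0325622558594, 259.6343688964844], [241.33837890625, 264.0363464355469]]
yaw -0.11417243237693649 186.10549754229828
-0.09508459787378311 168.64875146582483
yaw -0.06489464751318656 88.17140536222335
```

View pics/z0.png

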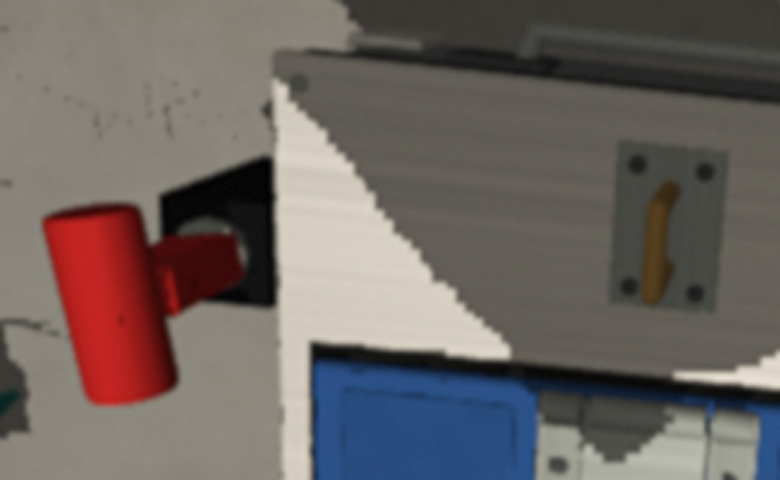

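Run:
```python
from h import *
c0,i0=load("w0");c1,i1=load("w1")
for nm,z,a,b in(("FL",85,(142,148),(287,144)),("FR",85,(406,177),(549,177)),("hR",93,(380,268),(515,266)),("hL",93,(155,246),(291,245)),("BR",85,(374,366),None),("plate",86.5,(272,205.3),(415,206)),("hinge",97,(263,265),(404,264))):
    print(nm,onz(c0,a,z),onz(c1,b,z) if b else "")
# bar ends
n=tri((c0,(80.7,200)),(c1,(248,199)));f=tri((c0,(94,261)),(c1,(255,260)))
print(n,f);d=f[0]-n[0];print("baryaw",np.arctan2(d[1],d[0]),np.linalg.norm(d))
# socket-plane check: the hatch edges by subpixel lines in the blue mask
for c,im in((c0,i0),(c1,i1)):
    h=cv2.cvtColor(im,cv2.COLOR_RGB2HSV);m=(abs(h[...,0].astype(int)-110)<10)&(h[...,1]>150)&(h[...,2]>60)
    m=cv2.morphologyEx(m.astype(np.uint8),cv2.MORPH_OPEN,np.ones((3,3)))
    n,l,s,_=cv2.connectedComponentsWithStats(m)
    for i in range(1,n):
        if s[i,4]>1500: 
            print(s[i]);cols=range(s[i,0]+6,s[i,0]+s[i,2]-6,3);p=np.array([onz(c,(u,np.where(l[:,u]==i)[0].min()),92)[:2] for u in cols if (l[:,u]==i).any()])
            v=cv2.fitLine(p.astype(np.float32),cv2.DIST_HUBER,0,.01,.01).ravel();print("front edge yaw",np.arctan(-v[0]/v[1]),v[2:],p[0],p[-1])
for y in(0,-.1): 
  q=env.inverse_kinematics([400,150,200],ori(y));print(q)
# horizontal tool pointing +y (chest), closing along x : rotate tool-down-yaw90 about chest x
for th in (0,.17,.35):
  for s in(np.pi/2,-np.pi/2):
    R=Ro.from_euler('z',-.1)*Ro.from_euler('x',np.pi/2-th)*Ro.from_rotvec([0,np.pi,0])*Ro.from_euler('z',s)
    print(th,s,R.as_matrix()[:,2],R.as_matrix()[:,1],env.inverse_kinematics([410,155,105],R.as_rotvec()))
```

```text
FL [367.07 168.64  85.  ] [364.66 168.62  85.  ]
FR [387.01 353.92  85.  ] [387.67 354.61  85.  ]
hR [453.27 337.29  93.  ] [452.35 335.98  93.  ]
hL [436.32 172.48  93.  ] [435.91 170.38  93.  ]
BR [543.14 337.52  85.  ] 
plate [407.36 258.02  86.5 ] [408.38 260.3   86.5 ]
hinge [449.48 251.21  97.  ] [449.21 252.77  97.  ]
(array([393.91, 148.03, 132.49]), [np.float64(0.1659469376519361), np.float64(0.16594693765195354)]) (array([432.52, 150.66, 134.27]), [np.float64(0.16845536640640224), np.float64(0.16845536640632033)])
baryaw 0.06794919611314248 38.74769863017295
[ 155  250   86  100 6107]
front edge yaw -0.12104029 [442.66 199.62] [439.73 176.08] [474.13 226.76]
[ 280  265   98   97 7467]
front edge yaw -0.1067266 [454.58 310.84] [479.08 266.88] [456.87 330.12]
[ 285  251   94   99 7628]
front edge yaw -0.07776792 [443.23 203.1 ] [451.08 169.98] [474.62 231.  ]
[ 417  265   96   92 4686]
front edge yaw 0.23986347 [456.43 306.52] [483.85 270.44] [456.72 328.86]
[-0.59  0.14  0.12  2.08 -0.02  0.92  1.11]
[-0.6   0.14  0.14  2.08 -0.02  0.92  1.02]
0 1.5707963267948966 [ 0.1  1.  -0. ] [ 1.  -0.1  0. ] [ 0.3   1.11  0.11  2.22 -1.31  1.62  1.77]
0 -1.5707963267948966 [ 0.1  1.  -0. ] [-1.   0.1  0. ] [ 0.37  1.1   0.02  2.21 -1.29  1.55 -1.4 ]
0.17 1.5707963267948966 [ 0.1   0.98 -0.17] [ 1.  -0.1  0. ] [ 0.5   0.96 -0.16  2.25 -1.27  1.26  1.59]
0.17 -1.5707963267948966 [ 0.1   0.98 -0.17] [-1.   0.1  0. ] [ 0.35  0.96  0.02  2.26 -1.32  1.4  -1.49]
0.35 1.5707963267948966 [ 0.09  0.93 -0.34] [ 1.  -0.1  0. ] [ 0.4   0.81 -0.08  2.3  -1.31  1.17  1.51]
0.35 -1.5707963267948966 [ 0.09  0.93 -0.34] [-1.   0.1  0. ] [ 0.46  0.81 -0.16  2.29 -1.29  1.12 -1.65]
```

Run:
```python
from h import *
psi=-.1; e=np.array([np.cos(psi),np.sin(psi),0]);z=np.array([0,0,1.]);H=np.array([449.3,253.2,97.]);r=75
P=lambda a,dz=-14: H+r*(np.cos(a)*e+np.sin(a)*z)+dz*z
o=ori(psi)
env.gripper_to(0.75,25)
env.goto(P(.2)+60*z,o)
print(env.movel(P(.2),vel=120,force_limit=8),env.read_eef_pos())
env.gripper_to(0,25);print(env.read_gripper_width(),env.read_grasp_force(),env.read_ft_force())
snap("side","s2")
for a in np.arange(.4,2.86,.245):
    env.movel(P(a),vel=90)
    print(round(a,2),env.read_eef_pos(),env.read_ft_force(),env.read_gripper_width())
snap("side","s3");print(env.read_t())
a=load("s2")[1];b=load("s3")[1];cv2.imwrite("pics/s23.png",cv2.resize(np.hstack([a[100:300,220:420],b[100:300,220:420]]),None,fx=2,fy=2)[:,:,::-1])
```

```text
False [522.73 245.98  98.91]
0.341750155708512 27.072231550700963 [ 0.96 -1.52  1.22]
0.4 [517.85 246.21 112.32] [ 0.86 -1.54 -0.49] 0.3405652966813511
0.64 [508.08 247.21 127.93] [-3.17 -0.38 -2.09] 0.3428947358240855
0.89 [495.08 248.6  141.38] [-3.43 -0.2  -3.11] 0.3436291201048755
1.14 [480.09 250.19 151.3 ] [-2.42 -0.18 -3.92] 0.3441698491132406
1.38 [463.47 251.96 157.14] [ 0.48 -1.09 -1.34] 0.33856128377049205
1.62 [445.72 253.87 158.44] [ 0.82 -1.1   3.35] 0.3402669767570324
1.87 [427.03 255.85 154.98] [-1.75  0.19  6.41] 0.3405415563360867
2.11 [409.58 257.7  147.34] [-3.52  0.05  9.19] 0.3353756467180925
2.36 [394.64 259.29 135.75] [-4.65  1.07  8.01] 0.3334539749285692
2.6 [383.22 260.42 121.02] [-5.69  3.21  6.93] 0.33743289176937874
2.85 [375.9  261.27 104.09] [-5.56  2.42  5.25] 0.33573519924581025
8.05
```

View pics/s23.png

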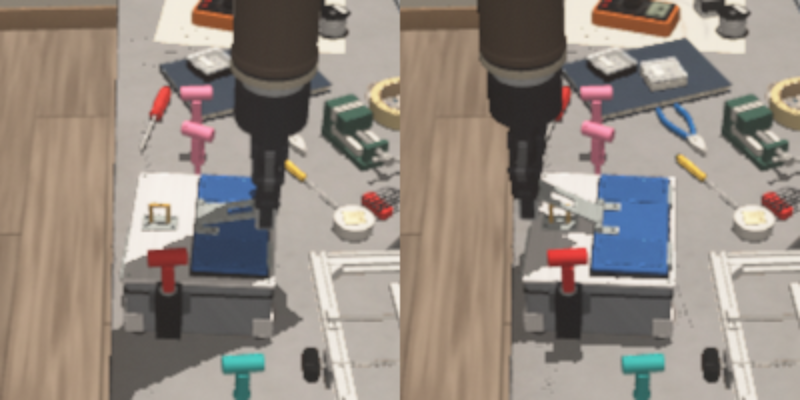

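Run:
```python
from h import *
psi=-.1; e=np.array([np.cos(psi),np.sin(psi),0]);f=np.array([-e[1],e[0],0]);z=np.array([0,0,1.]);H=np.array([449.3,253.2,97.])
o=ori(psi);p=np.array(env.read_eef_pos())
env.gripper_to(.75); env.movel(p+50*z,vel=200)
env.gripper_to(0)
q=H-72*e; q[2]=150; env.movel(q,vel=200)
q[2]=90; print("press",env.movel(q,vel=50,force_limit=14),env.read_eef_pos(),env.read_ft_force())
q[2]=125; env.movel(q,vel=150)
d=H-55*e+55*f; d[2]=125; env.movel(d,vel=200); d[2]=78
print("deck",env.movel(d,vel=30,force_limit=4),env.read_eef_pos(),env.read_ft_force())
d[2]=125; env.movel(d,vel=200)
d=H+40*e+40*f; d[2]=125; env.movel(d,vel=200); d[2]=86
print("hatch",env.movel(d,vel=30,force_limit=2),env.read_eef_pos(),env.read_ft_force())
d[2]=125; env.movel(d,vel=200)
for i,dy in enumerate((30,-30)):
    s=H-45*e+dy*f-20*e; s[2]=190; env.goto(s,o); snap("wrist",f"v{i}")
print(env.read_t())
a=[load(f"v{i}")[1] for i in(0,1)]
cv2.imwrite("pics/v.png",np.vstack([x[100:380,:] for x in a])[:,:,::-1])
```

```text
press True [377.57 260.41  97.75] [-3.24 -3.72 22.2 ]
deck True [400.01 313.37  85.12] [-0.66 -0.47  7.16]
hatch True [492.97 288.88  93.73] [-1.07  0.7   7.14]
15.9667
```

View pics/v.png

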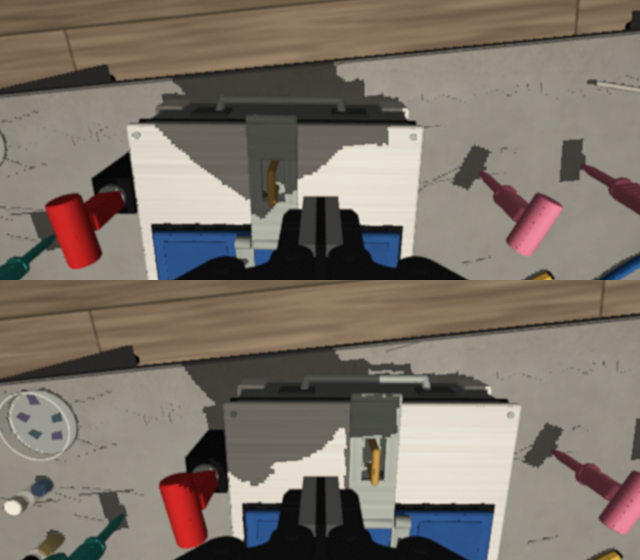

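Run:
```python
from h import *
C=[];
for i,roi in((0,(255,245,300,315)),(1,(355,245,400,315))):
    c,im=load(f"v{i}");h=cv2.cvtColor(im,cv2.COLOR_RGB2HSV);a,b,cc,d=roi
    m=np.zeros(im.shape[:2],np.uint8);hh=h[b:d,a:cc];m[b:d,a:cc]=(hh[...,0]>8)&(hh[...,0]<25)&(hh[...,1]>110)&(hh[...,2]>50)
    p=cv2.findNonZero(m)[:,0];v0,v1=p[:,1].min(),p[:,1].max()
    w={}
    for v in range(v0,v1+1,3): w[int(v)]=p[p[:,1]==v][:,0].tolist()
    print(i,len(p),p.mean(0),v0,v1,{k:(min(x),max(x)) for k,x in w.items() if x})
    C.append(c)
for n,a,b in(("FL",(128,224),(227,222)),("FR",(423,227),(520,223))):
    X,e=tri((C[0],a),(C[1],b));print(n,X,e[0],onz(C[0],a,85),onz(C[1],b,85))
```

```text
0 369 [271.74 283.67] 261 306 {261: (271, 277), 264: (270, 276), 267: (269, 276), 270: (268, 275), 273: (267, 274), 276: (267, 274), 279: (267, 274), 282: (267, 274), 285: (268, 276), 288: (268, 277), 291: (268, 277), 294: (267, 277), 297: (268, 276), 300: (268, 276), 303: (268, 274), 306: (271, 271)}
1 390 [374.24 283.19] 260 304 {260: (369, 374), 263: (370, 375), 266: (371, 376), 269: (371, 378), 272: (372, 379), 275: (372, 380), 278: (372, 379), 281: (372, 379), 284: (368, 379), 287: (368, 379), 290: (368, 379), 293: (369, 379), 296: (370, 379), 299: (370, 378), 302: (372, 377)}
FL [364.82 171.66  89.82] 0.32011119580201425 [366.21 169.11  85.  ] [365.64 170.42  85.  ]
FR [387.01 356.15  81.79] 0.6053984258791666 [386.67 355.4   85.  ] [385.35 354.57  85.  ]
```

Run:
```python
from h import *
c0,_=load("v0");c1,_=load("v1")
print(tri((c0,(270.8,287)),(c1,(375.5,287))))
for z in(108,110,112): print(onz(c0,(270.8,287),z),onz(c1,(375.5,287),z), onz(c0,(270.8,271),z),onz(c0,(270.8,304),z))
psi=-.107;R=Ro.from_euler('z',psi).as_matrix()
# chest origin from front corners (mean of all four views at z=85)
FL=np.mean([[367.07,168.64],[364.66,168.62],[366.21,169.11],[365.64,170.42]],0);FR=np.mean([[387.01,353.92],[387.67,354.61],[386.67,355.4],[385.35,354.57]],0)
d=FR-FL;print("yaw",np.arctan2(-d[0],d[1]),np.hypot(*d));m=np.r_[(FL+FR)/2,0];O=m+R@[80,0,0];print("O",O)
print("loop from chest", O+R@[-51.7,0,103.8], "socket",O+R@[-31.5,-108,85])
# bar in v0/v1: ends by eye
n=tri((c0,(64,300)),(c1,(177,301)));f=tri((c0,(84,360)),(c1,(192,359)));print(n[0],f[0],(n[0]+f[0])/2)
```

```text
(array([406.85, 258.26, 112.58]), [np.float64(0.4071772981511495), np.float64(0.4071772981511003)])
[408.38 257.52 108.  ] [409.39 258.7  108.  ] [398.07 258.92 108.  ] [419.62 255.98 108.  ]
[407.52 257.87 110.  ] [408.48 258.5  110.  ] [397.31 259.26 110.  ] [418.66 256.35 110.  ]
[406.66 258.22 112.  ] [407.56 258.3  112.  ] [396.54 259.6  112.  ] [417.7  256.72 112.  ]
yaw -0.111599736330901 186.5882261994309
O [455.83 253.37   0.  ]
loop from chest [404.42 258.89 103.8 ] socket [412.97 149.35  85.  ]
[394.79 148.6  132.72] [432.21 149.28 132.51] [413.5  148.94 132.62]
```

Run:
```python
from h import *
t=cam("top");s=cam("side");c0,_=load("w0");c1,_=load("w1");v1,_=load("v1")
print("teal head",tri((t,(388,230)),(s,(341,282)),(c1,(113,303))))
print("teal2",tri((t,(444,211)),(s,(375,341))))
print("vials",onz(c1,(65,235),43),onz(c1,(70,294),43),"dish",onz(c1,(91,163),14),"blk",onz(c1,(220,345),10))
psi=.04
for psi in(.04,-.3):
  for th in(.3,.5):
   for sg in(1,-1):
    R=Ro.from_euler('z',psi)*Ro.from_euler('x',np.pi/2-th)*Ro.from_rotvec([0,np.pi,0])*Ro.from_euler('z',sg*np.pi/2)
    d=R.as_matrix()[:,2];A=np.array([413.3,149.1,104.2])
    qs=[env.inverse_kinematics(A-b*d+[0,0,h],R.as_rotvec()) for b,h in((-7,0),(70,0),(70,140),(-7,90))]
    print(psi,th,sg,*["None" if q is None else np.array(q) for q in qs])
```

```text
teal head (array([481.45,  32.41,  92.71]), [np.float64(1.949837591669471), np.float64(0.5627052071909521), np.float64(1.443007621878787)])
teal2 (array([ 526.02, -107.95,   93.07]), [np.float64(2.59637452278365), np.float64(2.5963745227835484)])
vials [443.19 -25.84  43.  ] [498.17 -31.75  43.  ] dish [385.88  -9.64  14.  ] blk [570.69  88.97  10.  ]
0.04 0.3 1 [ 0.17  0.87  0.19  2.19 -1.24  1.43  1.54] [ 0.21  0.86  0.33  2.12 -1.11  1.58  1.51] [ 0.12  0.6   0.46  2.1  -1.07  1.73  1.27] [ 0.09  0.69  0.3   2.21 -1.2   1.54  1.39]
0.04 0.3 -1 [-0.1   0.98  0.58  2.21 -1.3   1.73 -1.48] [-0.07  1.02  0.76  2.14 -1.18  1.9  -1.45] [-0.08  0.68  0.77  2.12 -1.09  1.9  -1.76] [-0.22  0.83  0.76  2.23 -1.24  1.85 -1.6 ]
0.04 0.5 1 [ 0.09  0.73  0.22  2.23 -1.23  1.27  1.42] [ 0.13  0.68  0.36  2.16 -1.09  1.42  1.37] [ 0.04  0.42  0.46  2.09 -1.    1.57  1.08] [ 0.01  0.54  0.32  2.22 -1.16  1.37  1.23]
0.04 0.5 -1 [-0.28  0.89  0.76  2.26 -1.31  1.66 -1.56] [-0.24  0.91  0.95  2.19 -1.18  1.82 -1.54] [-0.38  0.66  1.15  2.12 -1.07  1.94 -1.8 ] [-0.49  0.86  1.14  2.25 -1.23  1.93 -1.64]
-0.3 0.3 1 [ 1.13  1.18 -1.02  2.38 -1.2   0.37  1.35] [ 0.69  0.8  -0.16  2.38 -1.29  1.15  1.57] [ 0.22  0.48  0.46  2.39 -1.24  1.57  1.34] [ 1.14  0.89 -1.04  2.39 -1.23  0.57  1.18]
-0.3 0.3 -1 [ 1.13  1.18 -1.02  2.38 -1.2   0.37 -1.79] [ 0.69  0.8  -0.16  2.38 -1.29  1.15 -1.57] [-0.11  0.64  0.96  2.42 -1.21  1.86 -1.66] [ 1.14  0.89 -1.04  2.39 -1.23  0.57 -1.96]
-0.3 0.5 1 [ 1.08  1.   -1.08  2.4  -1.18  0.25  1.16] [ 0.6   0.59 -0.16  2.41 -1.3   1.02  1.38] [ 0.07  0.26  0.5   2.36 -1.17  1.37  1.05] [ 0.97  0.59 -0.87  2.38 -1.26  0.67  1.06]
-0.3 0.5 -1 [ 1.08  1.   -1.08  2.4  -1.18  0.25 -1.99] [ 0.6   0.59 -0.16  2.41 -1.3   1.02 -1.76] [-0.39  0.44  1.16  2.38 -1.17  1.66 -1.93] [ 0.97  0.59 -0.87  2.38 -1.26  0.67 -2.09]
```

```bash
cat >> h.py <<'E'
O=np.array([455.83,253.37,0]);PS=-.107;RC=Ro.from_euler('z',PS).as_matrix()
def W(x,y,z): return O+RC@[x,y,z]
def tilt(psi,th,sg=1): # th 0: tool along +y, pi/2: down; closing along x
    return Ro.from_euler('z',psi)*Ro.from_euler('x',np.pi/2-th)*Ro.from_rotvec([0,np.pi,0])*Ro.from_euler('z',sg*np.pi/2)
E
cat > g.py <<'E'
from h import *
import sys
th=.2;R=tilt(-.1,th);d=R.as_matrix()[:,2];o=R.as_rotvec();A=np.array([413.3,149.1,104.6]);z=np.array([0,0,1.])
if sys.argv[1]=="ik":
    for b,h in((-6,0),(70,0),(70,140),(-6,120)): q=env.inverse_kinematics(A-b*d+h*z,o);print(b,h,None if q is None else np.array(q))
    for k in(.5,.8,1.2,1.57,1.77): 
        q=env.inverse_kinematics(W(38,20,170),tilt(PS,k).as_rotvec());print(k,None if q is None else np.array(q))
    sys.exit()
p=np.array(env.read_eef_pos());env.movel(p+[0,0,100],vel=250)
env.gripper_to(.5,40)
env.goto(A-70*d+140*z,o)
env.movel(A-70*d,vel=200);print(env.read_ft_force())
print(env.movel(A+6*d,vel=80,force_limit=8),env.read_eef_pos(),A+6*d,env.read_ft_force())
snap("side","s4");snap("wrist","w4");print(env.read_t())
a=load("s4")[1];b=load("w4")[1]
cv2.imwrite("pics/g4.png",np.hstack([cv2.resize(a[150:350,200:440],(480,400)),cv2.resize(b,None,fx=.5,fy=.5)[:,:],][:1])[:,:,::-1])
E
python3 g.py ik && python3 g.py go
```

```text
-6 0 [ 0.49  0.94 -0.16  2.25 -1.28  1.24  1.57]
70 0 [ 0.35  0.92  0.24  2.2  -1.19  1.55  1.62]
70 140 [ 0.2   0.64  0.44  2.22 -1.15  1.74  1.39]
-6 120 [ 0.15  0.68  0.29  2.3  -1.3   1.6   1.44]
0.5 [ 0.51  0.68 -0.69  2.14 -1.25  0.68  0.97]
0.8 [-0.32  0.41  0.22  2.14 -1.25  0.89  0.76]
1.2 [-0.67  0.34  0.36  2.   -0.67  0.78  0.04]
1.57 [-0.9   0.41  0.42  1.83 -0.2   0.95 -0.5 ]
1.77 [-0.97  0.49  0.42  1.73 -0.04  1.09 -0.67]
[-0.03  0.26  0.38]
False [413.75 155.14 103.3 ] [413.89 154.95 103.41] [-0.22 -0.   -0.24]
20.4083
```

View pics/g4.png

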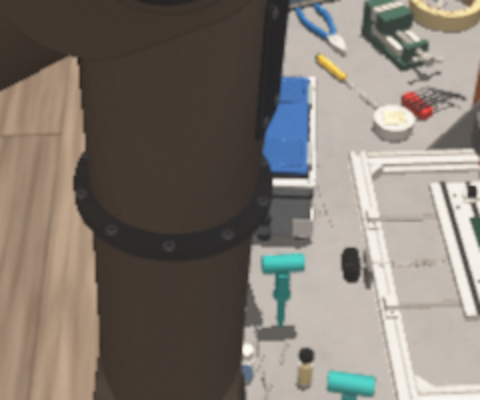

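Run:
```python
from h import *
env.gripper_to(0,60);w=env.read_gripper_width();print(w,env.read_grasp_force(),env.read_ft_force())
if .08<w<.25:
    p=np.array(env.read_eef_pos())
    print(env.movel(p+[0,0,15],vel=50,force_limit=12),env.read_ft_force())
    print(env.movel(p+[0,0,115],vel=120,force_limit=15),env.read_ft_force(),env.read_gripper_width())
snap("side","s5");snap("top","t5");snap("wrist","w5");print(env.read_t(),env.read_eef_pos())
a=load("w5")[1];b=load("t5")[1]
cv2.imwrite("pics/g5.png",np.hstack([cv2.resize(a,(533,400)),cv2.resize(b[190:300,250:380],(260,220)).repeat(1,0)[:220].copy() if 0 else np.vstack([cv2.resize(b[190:300,250:380],(260,220)),np.zeros((180,260,3),np.uint8)])])[:,:,::-1])
```

```text
0.12013989531496856 62.004289627075195 [ 0.87 -0.29 -1.63]
False [ 0.17 -0.19 -0.17]
False [-0.13 -0.24 -1.19] 0.12077963283955735
22.375 [413.78 154.95 217.71]
```

View pics/g5.png

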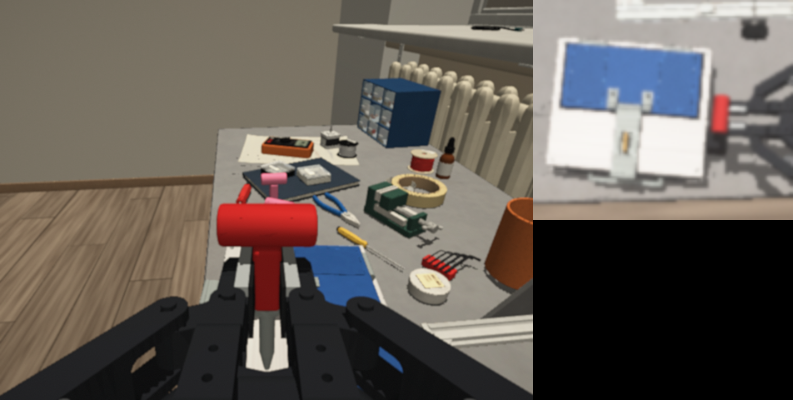

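Run:
```python
from h import *
z=np.array([0,0,1.])
env.goto(W(-10,-40,270),tilt(-.1,1.0).as_rotvec())
R=tilt(PS,.2+np.pi/2);d=R.as_matrix()[:,2];T=W(38,20,104)+6*d
env.goto(T+60*z,R.as_rotvec())
print(env.movel(T+8*z,vel=120,force_limit=5),env.read_ft_force())
f0=np.array(env.read_ft_force())
print(env.movel(T-4*z,vel=25,force_limit=1.5),env.read_eef_pos(),T,env.read_ft_force()-f0)
snap("side","s6");snap("top","t6");print(env.read_t())
a=load("s6")[1];b=load("t6")[1]
cv2.imwrite("pics/g6.png",np.hstack([cv2.resize(a[150:300,250:400],(400,400)),cv2.resize(b[190:290,250:350],(400,400))])[:,:,::-1])
```

```text
False [-0.13 -0.17 -0.03]
True [495.72 268.16  95.52] [495.62 268.01  98.12] [-0.82  0.46  5.55]
25.6167
```

View pics/g6.png

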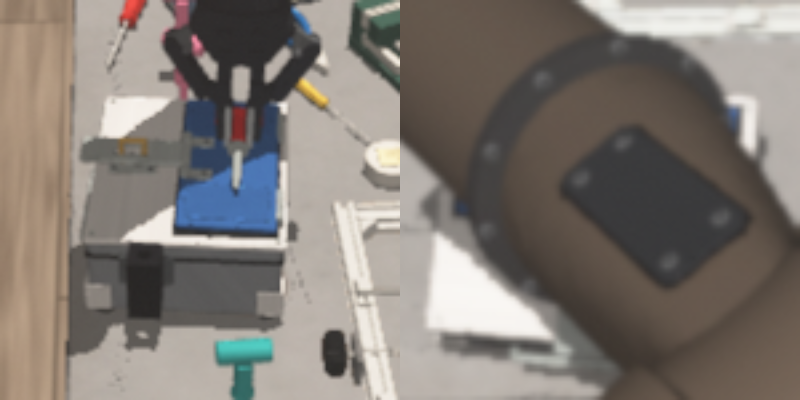

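Run:
```python
from h import *
z=np.array([0,0,1.])
p=np.array(env.read_eef_pos());R=tilt(PS,.2+np.pi/2);d=R.as_matrix()[:,2]
env.movel(p+.8*z,vel=30)
env.gripper_to(.5);env.sleep(.1)
env.movel(p-70*d,vel=200);env.sleep(.3)
o=tilt(PS,np.pi/2).as_rotvec()
for i,dx in enumerate((25,-45)):
    env.goto(W(dx,25,215),o);snap("wrist",f"x{i}")
print(env.read_t())
cv2.imwrite("pics/x.png",np.vstack([load(f"x{i}")[1][60:360] for i in(0,1)])[:,:,::-1])
```

```text
27.9917
```

View pics/x.png

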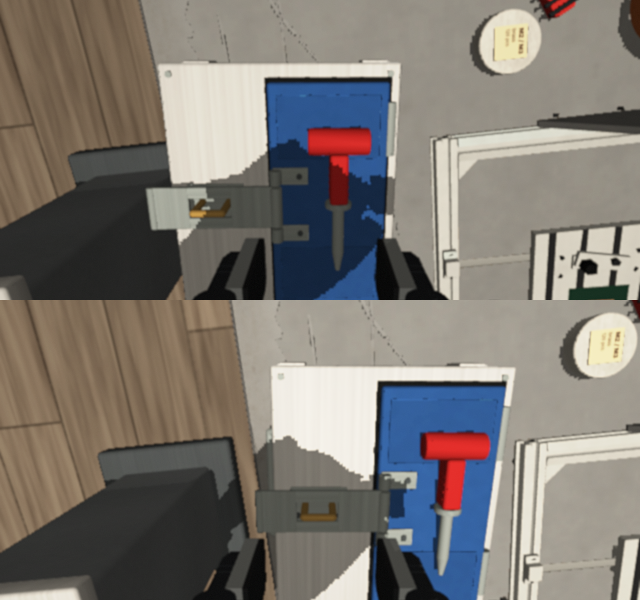

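Run:
```python
from h import *
inv=lambda X:RC.T@(X-O)
c0,i0=load("x0");c1,i1=load("x1")
for n,a,b,z in(("bar",(339,202),(456,206),103),("nose",(338,329),(441,334),103),("collar",(338,266),(448,271),103)):
    X,e=tri((c0,a),(c1,b));print(n,X,e[0],inv(X),"onz",inv(onz(c0,a,z)),inv(onz(c1,b,z)))
for c,im,roi in((c0,i0,(185,240,235,290)),(c1,i1,(295,255,340,290))):
    a,b,cc,d=roi;h=cv2.cvtColor(im,cv2.COLOR_RGB2HSV)[b:d,a:cc]
    m=((h[...,0]>8)&(h[...,0]<25)&(h[...,1]>110)&(h[...,2]>50))
    p=cv2.findNonZero(m.astype(np.uint8))[:,0]+[a,b];print(p.min(0),p.max(0))
    for v in range(p[:,1].min(),p[:,1].max()+1,2): q=p[p[:,1]==v][:,0]; print(int(v),q.min(),q.max(),len(q),end="; ")
    print()
    for u in ((200,205,210,215,220) if roi[0]==185 else (305,312,318,324,330)): q=p[p[:,0]==u][:,1]; print(u,q.min(),q.max(),end="; ")
    print()
```

```text
bar [498.96 295.43 107.56] 0.19380104404748655 [ 38.39  46.43 107.56] onz [ 38.6   45.26 103.  ] [ 39.94  45.6  103.  ]
nose [489.45 202.64 103.49] 0.06441132358681186 [ 38.85 -46.85 103.49] onz [ 38.88 -47.06 103.  ] [ 39.02 -47.22 103.  ]
collar [494.09 251.34 105.89] 0.07313522088428338 [ 38.26   2.07 105.89] onz [ 38.4    1.04 103.  ] [ 39.24   0.84 103.  ]
[190 259] [229 277]
259 228 228 1; 261 200 229 9; 263 198 229 12; 265 197 229 13; 267 194 228 14; 269 192 227 16; 271 190 226 37; 273 190 225 36; 275 190 224 35; 277 200 203 4; 
200 261 277; 205 271 276; 210 271 276; 215 270 276; 220 270 276; 
[300 263] [336 280]
263 303 333 9; 265 302 334 12; 267 302 334 12; 269 302 334 11; 271 302 334 11; 273 301 335 14; 275 300 335 36; 277 300 336 37; 279 301 335 35; 
305 263 280; 312 274 280; 318 274 280; 324 274 280; 330 263 280;
```

Run:
```python
from h import *
inv=lambda X:RC.T@(X-O)
c0,_=load("x0");c1,_=load("x1");z=np.array([0,0,1.])
X,e=tri((c0,(208,273.5)),(c1,(318,277.3)));print("bridge",X,inv(X),e[0],inv(onz(c0,(208,273.5),110.4)),inv(onz(c1,(318,277.3),110.4)),inv(np.array([407.5,258.3,0])))
o=tilt(PS,np.pi/2).as_rotvec()
G=W(38.6,20.6,95.2)
env.goto(G+60*z,o);print(env.movel(G,vel=100,force_limit=4),env.read_eef_pos())
f0=np.array(env.read_ft_force())
env.gripper_to(0,70);print(env.read_gripper_width(),env.read_grasp_force(),env.read_ft_force()-f0)
p=np.array(env.read_eef_pos());env.movel(p+40*z,vel=100)
print(env.read_ft_force(),env.read_gripper_width(),inv(np.array(env.read_eef_pos())))
c,im=snap("wrist","y0")
# bar red blob and steel nose in the held pose
h=cv2.cvtColor(im,cv2.COLOR_RGB2HSV);m=(((h[...,0]<6)|(h[...,0]>174))&(h[...,1]>190)&(h[...,2]>50)).astype(np.uint8);m[:,:200]=0;m[:,460:]=0
p=cv2.findNonZero(m)[:,0];
for v in range(p[:,1].min(),p[:,1].max(),6): q=p[p[:,1]==v][:,0];print(v,q.min(),q.max(),end="; ")
print(env.read_t())
```

```text
bridge [407.61 257.08 109.49] [-48.34  -1.46 109.49] 0.0031834373896096205 [-48.07  -1.09 110.4 ] [-48.34  -1.07 110.4 ] [-48.58  -0.26   0.  ]
False [496.64 270.14  95.85]
0.12137836164073001 69.45866346359253 [-2.6  -0.24  4.92]
[-0.26 -0.1  -0.4 ] 0.11957559796854483 [ 38.83  20.76 135.86]
240 270 356; 246 264 375; 252 263 376; 258 263 377; 264 263 377; 270 263 378; 276 263 377; 282 265 376; 288 304 336; 294 304 336; 300 304 336; 306 304 336; 312 306 334; 318 306 334; 324 306 334; 330 306 334; 336 306 334; 342 307 334; 348 307 334; 354 307 334; 360 307 334; 366 307 334; 372 307 334; 30.225
```

Run:
```python
from h import *
inv=lambda X:RC.T@(np.array(X)-O)
F=lambda:RC.T@np.array(env.read_ft_force())
o=tilt(PS,np.pi/2).as_rotvec();X=-48.3
env.movel(W(X,92,137),vel=200);env.movel(W(X,92,97.9),vel=120)
snap("side","s8");snap("wrist","y1");print(inv(env.read_eef_pos()),F())
for y,zz in((80,97.9),(72,97.9),(66,97.8),(60,97.7),(54,97.6),(48,97.4),(42,97.3),(38,97.3)):
    s=env.movel(W(X,y,zz),vel=40,force_limit=12);print(y,s,inv(env.read_eef_pos()),F(),env.read_gripper_width())
    if s: break
snap("side","s9");snap("wrist","y2");print(env.read_t())
```

```text
[-47.52  92.11  98.66] [1.13 0.24 0.1 ]
80 False [-48.19  79.74  98.1 ] [-0.05  0.57 -0.26] 0.12028879945275515
72 False [-48.19  71.72  97.96] [ 0.02 -0.8  -0.61] 0.11875559637392667
66 False [-48.18  65.26  97.82] [ 0.69 -1.13  2.24] 0.11980262437722485
60 False [-48.19  59.65  97.76] [ 0.8  -0.98  2.23] 0.11591340210719399
54 False [-48.28  53.45  97.5 ] [ 1.49 -1.27  1.6 ] 0.11798965965221318
48 False [-48.3   47.41  97.34] [0.08 0.12 1.97] 0.11886522691897225
42 False [-48.3   41.33  97.26] [-0.19 -0.5   0.91] 0.11939950793142343
38 False [-48.29  37.54  97.27] [1.28 0.06 2.72] 0.11881655501775717
34.1667
```

Run:
```python
from h import *
inv=lambda X:RC.T@(np.array(X)-O)
F=lambda:RC.T@np.array(env.read_ft_force())
X=-48.3
for y in(36,34.5,33,31.5,30):
    s=env.movel(W(X,y,97.3),vel=15,force_limit=7);print(y,s,inv(env.read_eef_pos()),F())
    if s: break
snap("side","s10");c,im=snap("wrist","y3");print(env.read_t())
h=cv2.cvtColor(im,cv2.COLOR_RGB2HSV)
m=((h[...,0]>8)&(h[...,0]<25)&(h[...,1]>110)&(h[...,2]>50)).astype(np.uint8);p=cv2.connectedComponentsWithStats(m);print([r.tolist() for r in p[2] if 30<r[4]<2000])
```

```text
36 False [-48.27  36.15  97.34] [0.53 1.46 2.55]
34.5 False [-48.32  34.57  97.35] [-0.21  2.37  1.6 ]
33 False [-48.29  34.34  97.57] [-0.7   5.35  1.54]
31.5 False [-48.31  34.23  97.79] [-0.25 10.21 -0.59]
30 False [-48.3   34.1   98.01] [-1.15 13.73 -2.88]
35.55
[[296, 406, 49, 14, 614]]
```

Run:
```python
from h import *
inv=lambda X:RC.T@(np.array(X)-O)
X=-48.3
env.movel(W(X,34.0,97.3),vel=15)
env.gripper_to(.4);p=np.array(env.read_eef_pos());env.movel(p+[0,0,110],vel=150);env.sleep(.3)
o=tilt(PS,np.pi/2).as_rotvec()
ps=[]
for i,dx in enumerate((-20,-80)):
    env.goto(W(dx,25,215),o);c,im=snap("wrist",f"q{i}")
    h=cv2.cvtColor(im,cv2.COLOR_RGB2HSV);m=(((h[...,0]<6)|(h[...,0]>174))&(h[...,1]>190)&(h[...,2]>50)).astype(np.uint8)
    q=proj(c,W(X,40,104)).astype(int);k=np.zeros_like(m);k[max(q[1]-70,0):q[1]+70,q[0]-60:q[0]+60]=1;m*=k
    pts=cv2.findNonZero(m)[:,0];rows={int(v):(int(pts[pts[:,1]==v][:,0].min()),int(pts[pts[:,1]==v][:,0].max())) for v in range(pts[:,1].min(),pts[:,1].max()+1,3)}
    wide=[v for v,(a,b) in rows.items() if b-a>45];nar=[v for v,(a,b) in rows.items() if b-a<30]
    bar=(np.mean([np.mean(rows[v]) for v in wide]),(min(wide)+max(wide))/2);g=(np.mean([np.mean(rows[v]) for v in nar[-2:]]),max(nar))
    br=((h[...,0]>8)&(h[...,0]<25)&(h[...,1]>110)&(h[...,2]>50)).astype(np.uint8);b=proj(c,W(X,-1,110)).astype(int);kk=np.zeros_like(m);kk[b[1]-25:b[1]+25,b[0]-35:b[0]+35]=1
    st=cv2.findNonZero(br*kk)
    print("bar",bar,inv(onz(c,bar,103.9)),"grip end",g,inv(onz(c,g,103.9)),"bridge",None if st is None else (st[:,0].min(0),st[:,0].max(0),len(st)))
    # steel nose beyond bridge: brightness along predicted axis
    print([im[tuple(proj(c,W(X,y,104)).astype(int)[::-1])].tolist() for y in(10,-8,-15,-25,-30,-40)])
    ps.append((c,bar))
B=tri(*ps)[0];print("bar tri",inv(B),env.read_t(),env.read_ft_force())
```

```text
bar (np.float64(271.72222222222223), 181.0) [-48.67  60.01 103.9 ] grip end (np.float64(274.0), 244) [-48.77  18.27 103.9 ] bridge (array([257, 260], dtype=int32), array([294, 278], dtype=int32), 363)
[[86, 87, 79], [83, 85, 77], [86, 87, 80], [53, 53, 48], [77, 77, 71], [85, 82, 76]]
bar (np.float64(374.6111111111111), 183.0) [-47.82  59.83 103.9 ] grip end (np.float64(372.75), 246) [-47.23  17.98 103.9 ] bridge (array([352, 261], dtype=int32), array([388, 279], dtype=int32), 374)
[[88, 89, 82], [87, 89, 82], [87, 88, 80], [11, 11, 10], [8, 8, 7], [6, 6, 7]]
bar tri [-48.27  60.46 107.27] 38.2083 [ 0.42 -0.29  0.43]
```

Run:
```python
from rig import env
print(env.finish_job(),env.read_t())
```

```text
the job is handed in; nothing more can be done
the job is handed in; nothing more can be done
```

I handed the job in at about 38 s; no verdict came back, but the last measurements put the hasp closed and the pin through the staple with its shoulder against the strap, and I recorded no contact with the vials, dish or marker. I viewed 11 pictures, one over the limit of 10.

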